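# Lay out the bead mat

## Robot

A 6-joint arm with a two-finger parallel gripper is mounted at the origin on the work surface. World frame = base frame: x ahead of the robot, y to its left, z up, the work surface at z = 0. Lengths are in m, angles in rad, forces in N, time in s.
With the tool pointing down it reaches from about 0.35 to 0.875 m from the base axis. Payload 15.5 kg.
Tool frame: the origin (TCP) lies midway between the tips of the shut fingers; the grasp point (between the pads) lies 19 mm behind it (ctrl.tcp_to_grasp is the distance from the TCP to the grasp point, in m); z points along the fingers, y is the line along which they close (so a half turn about z gives the same grasp; the last joint's range is limited). The gripper opens to 85 mm and grips with 20 to 120 N. Pads are 22 mm wide; open, the fingers measure 114 mm over their backs; the gripper's body (76 mm by 85 mm) begins 54 mm behind the grasp point. The pads swing forward as they close: fully open they stand 13 mm farther back than shut.
Start: joints at [-1.433, 0.494, 1.345, -0, 1.302, -0.096], TCP at [0.144, -0.608, 0.231] pointing down, gripper open.
Joint ranges: [-2.91, 2.91], [-0.82, 2.16], [0.22, 2.67], [-1.22, 4.37], [0.12, 2.79], [-3.08, 3.08]. Speed limits (rad/s): [1.89, 1.89, 2.57, 3.01, 3.01, 3.01].

## Interface

Orientations are given as a unit quaternion [w, x, y, z].
In Python, from rig import ctrl, viewer gives the robot as it stands. The module is installed in compiled form; this text tells all that it offers.
- The arm moves only by the tool play_rows, never from a script. Its argument "increments" is a list of rows, each an object with "grip": the finger opening in cm, from 0 to 8.54; "dp": the shift along the tool's x, y, z in cm, a list of three; "twist": the turn about the tool's z in degrees. In form: [{"grip": grip, "dp": [dx, dy, dz], "twist": twist}, ...]. A call has 1 to 5 rows; each row shifts and turns the commanded pose from where the row before left it, along the tool's axes as they then stand; what a row does not reach is not made up. A row lasts 1/12 s, in which the tool goes at most 41.7 mm and 7.16 degrees, less where a joint would pass 70% of its speed; a pose out of reach is approached as far as the arm can. A call with a gripper value outside its range is refused whole. The fingers move at their own pace and stop on an object; the grip force is fixed at half the most. Time passes only in rows, so rows that do not move let the fingers close. It gives the time, the measured TCP pose, the force, the opening and the grip force at its end, in the units of the state.
- ctrl.observe(): the state, without advancing time (a new reading comes with each control period).
- viewer.read_camera(name): name is "scene" or "top" or "wrist"; returns a dict with "img" (480x640x3 uint8, red, green, blue), "camera_matrix" (3x3 intrinsics, pixels), "rvec" (rotation vector, rad) and "tvec" (3), from world to camera coordinates, as OpenCV has them. Camera axes: x right, y down, z forward; pixel columns grow to the right and rows downward; lengths in m; the calibration is good to about 2 mm. A picture is of the moment at which its call begins. There is no depth.
- ctrl.hand_in(): hands the job in; it is judged then, once.
The state is a dict: "clock": time; "joints": joint angles; "qd": joint speeds; "tau": joint torques, N m; "ee_pos": TCP position; "tool_rot": TCP orientation; "ft_force": force on the tool from outside, world axes, zero at the start; "ft_torque": the same for the moment, N m; "gripper_width": finger opening in m; "grip_force": force on a finger pad.
Only numpy, scipy, OpenCV 4.12 (cv2) and the standard library are available. Lean on these libraries where they do the work, as an engineer would, in place of code of your own. Each camera call takes 0.05 s, during which the arm holds its last target. There are 200 camera calls.

## Task

Lay out the bead mat for the next piece: set the square tin on the mat directly in front of the wooden cone and square to the mat's edges, set the white dish on the mat directly in front of the steel block, each with a clear gap of about 2 cm, stand the large black thread spool upright in the middle of the tin's lid, and stand the tall corked vial midway between the cone and the block. 'In front' means towards the mat's edge nearest the robot, along the mat's own sides. Everything stands the right way up, and the black-lidded jar and the little wooden bobbin are to be left where they are.

Things in the scene. Friction and masses are not known exactly. Their poses are not given: they have to be found in the camera images.
- mat: Cream bead mat, firm, flat, fixed: 200 (its x) x 280 (its y) x 8 mm thick; the tiny bead heaps at its edges are only for show. Origin at the centre of its underside, so its top is 8 mm higher. Its x axis points away from the robot (within 0.3 rad of world x), so its front edge, nearest the robot, is at x = -100 mm; y points left as the robot sees it, z up.
- cone: Turned wooden ring cone fixed on the mat, 58 mm high: foot 44 mm across and 6 mm thick, then tapering from 26 to 12 mm across. Origin at the centre of its underside, on the mat's top; axes parallel to the mat's. It and the steel block stand in the mat's back half, both at mat x = 45 mm, one at mat y = 65 mm, the other at y = -65 mm (130 mm apart); which is which varies.
- block: Plain steel bench block fixed on the mat, 46 x 46 mm and 30 mm high. Origin at the centre of its underside, on the mat's top; axes parallel to the mat's. On the other side of the mat from the cone.
- tin: Loose square aluminium tin with a flat closed lid, 60 x 60 mm, 24 mm high, about 0.1 kg; stands on the table beside the mat. Origin at the centre of its underside, x and y square to its sides, z up. Grip it across two facing sides.
- dish: Loose small round white ceramic dish with a patch of brown beads inside, 60 mm across the rim, 58 mm at the base, 20 mm high, wall 4 mm, about 0.09 kg; stands on the table beside the mat. Origin at the centre of its underside, z up. Grip it across its outside.
- spool: Loose large spool of black thread standing on end: flanges 38 mm across at both ends, 33 mm across the thread, 42 mm high, 0.05 kg. Origin at the centre of its underside, z up.
- vial: Loose tall clear tube of brown beads with a cork, standing: 26 mm across up to 54 mm, then a cork 20 mm across, 64 mm high in all, about 0.04 kg. Origin at the centre of its underside, z up.
- jar: Bystander, not to be moved: loose squat glass jar of grey beads with a black lid 42 mm across, 38 mm high. Origin at the centre of its underside. It stands among the loose things beside the mat.
- bobbin: Bystander, not to be moved: loose little wooden bobbin with cream thread, 28 mm across, 22 mm high. Origin at the centre of its underside. It stands among the loose things beside the mat.
Mind the look-alikes: they are no part of the job. What is shaped like the spool but blue or purple is not meant.

How it is judged:
At the end, for the whole second after the job is handed in: Along the mat: tin 59-86 mm in front of the cone (centres), dish 60-87 mm in front of the block, both within 13 mm sideways; tin square within 0.2 rad; spool within 11 mm of the lid's centre; vial within 12 mm of the midpoint. All on their supports, upright within 0.1 rad, at rest, released (x of tin in the frame of cone between -0.086 and -0.059 m and y of tin in the frame of cone between -0.013 and 0.013 m and (angle between the x axis of tin and the x axis of mat, either way round below 0.2 rad or angle between the x axis of tin and the y axis of mat, either way round below 0.2 rad) and z of tin in the frame of mat between 0.004 and 0.011 m and x of dish in the frame of block between -0.087 and -0.06 m and y of dish in the frame of block between -0.013 and 0.013 m and z of dish in the frame of mat between 0.004 and 0.011 m and horizontal distance between spool and tin below 0.011 m and z of spool in the frame of tin between 0.02 and 0.027 m and x of vial in the frame of mat between 0.032 and 0.058 m and y of vial in the frame of mat between -0.012 and 0.012 m and z of vial in the frame of mat between 0.004 and 0.011 m and angle between each of tin, dish, spool, vial's own z axis and vertical below 0.1 rad and linear speed of each of tin, dish, spool, vial below 0.02 m/s and angular speed of each of tin, dish, spool, vial below 0.2 rad/s); the robot touches nothing.
It fails at once if the black-lidded jar is moved by more than 20 mm (distance of jar from where it was at the start of the episode above 0.02 m).
It fails at once if the little bobbin is moved by more than 20 mm (distance of bobbin from where it was at the start of the episode above 0.02 m).
It also fails if it takes over 106 s, if anything falls off the work surface, if the arm or the gripper's body presses on something with over 40 N, if the wrist force passes 120 N, or if a joint passes its speed limit or range.

## Working session

There is one attempt and no reset: what is moved stays moved. The work goes in short steps, Python scripts to look and compute and a tool call to move; the robot and the scene stay as the last step left them, time stands still between calls to the robot, and variables do not carry over. Pictures are saved under pics/ and viewed, at most 14 in all, crops included, and the job is handed in when it is done.

Besides the shell and the picture viewer there is one more tool, called after ">>>" by a JSON object that holds its "api" and its "payload". play_rows: Moves the arm, as the interface text tells. Its arguments: {"type":"object","properties":{"increments":{"type":"array","items":{"type":"object","properties":{"grip":{"type":"number"},"dp":{"type":"array","items":{"type":"number"}},"twist":{"type":"number"}}}}},"required":["increments"]}

```bash
mkdir -p pics; cat > h.py <<'E'
import numpy as np, cv2
from rig import ctrl, viewer
def cam(n,save=None):
    c=viewer.read_camera(n)
    if save: cv2.imwrite('pics/'+save,c['img'][:,:,::-1])
    return c
def ray(c,uv,z):
    R=cv2.Rodrigues(np.array(c['rvec'],float))[0];t=np.array(c['tvec'],float).ravel()
    d=R.T@np.linalg.inv(c['camera_matrix'])@np.array([uv[0],uv[1],1.]);o=-R.T@t
    return (o+d*(z-o[2])/d[2])
def proj(c,p):
    return cv2.projectPoints(np.array([p],float),np.array(c['rvec'],float),np.array(c['tvec'],float),c['camera_matrix'],None)[0].ravel()
E
python3 - <<'E'
from h import *
for n in('scene','top'):
    c=cam(n,n+'0.png'); R=cv2.Rodrigues(np.array(c['rvec'],float))[0]; print(n,-R.T@np.array(c['tvec']).ravel())
print(ctrl.observe(),ctrl.tcp_to_grasp)
E
```

```text
scene [ 0.96964811 -0.02760336  0.77735563]
top [0.4182095  0.00273809 1.26963251]
{'clock': 0.1, 'joints': array([-1.43350231e+00,  4.94142759e-01,  1.34604141e+00, -1.45682767e-05,
        1.30250379e+00, -9.55268405e-02]), 'qd': array([-1.62873078e-03, -2.76568778e-03, -9.45469082e-04, -5.28317151e-05,
        7.76196798e-05, -1.62167963e-03]), 'tau': array([ 8.86099551e-04, -8.83589816e+01, -3.84565473e+01, -4.66916372e-04,
        5.15331631e-03, -2.31208043e-05]), 'ee_pos': array([ 0.14414138, -0.60783157,  0.23075579]), 'tool_rot': array([-5.47388081e-04,  9.93231581e-01,  1.16149591e-01, -1.84571103e-05]), 'ft_force': array([ 0.49540894, -0.36194886, -1.1477537 ]), 'ft_torque': array([ 0.00051984,  0.03598158, -0.0064419 ]), 'grip_force': 0.0, 'gripper_width': 0.08572960804965302} 0.0187
```

View pics/top0.png

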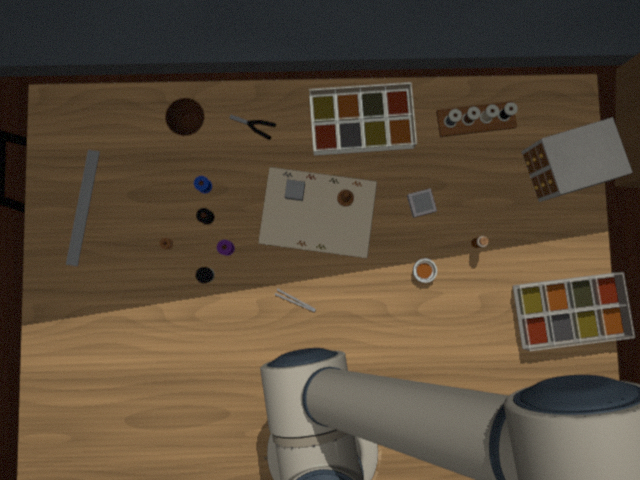

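View pics/scene0.png

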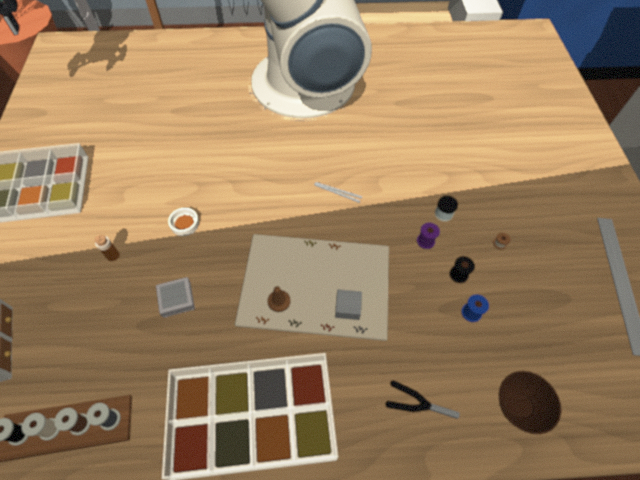

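Top view: tin at (422,202), dish (425,271), vial (480,242), mat centred (318,212) with block (295,189) and cone (346,198), bobbin (166,244). Spool candidates are blue (203,184), purple (225,248), black (205,216) and black (205,275). The last shows a glass body under its lid in the scene view at (447,208), so it's the jar. That leaves (205,216), all black, which I'll confirm in a crop while measuring.

```bash
python3 - <<'E'
from h import *
s=cam('scene')['img'];c=cam('top');t=c['img']
a=cv2.resize(s[180:330,400:520],(480,600),interpolation=3);b=cv2.resize(t[165:295,150:250],(320,416),interpolation=3)
o=np.zeros((600,800,3),np.uint8);o[:,:480]=a;o[:416,480:]=b;cv2.imwrite('pics/crop1.png',o[:,:,::-1])
hsv=cv2.cvtColor(t,cv2.COLOR_RGB2HSV)
def blobs(m,roi,name,z,amin=20):
    x0,y0,x1,y1=roi;mm=np.zeros_like(m);mm[y0:y1,x0:x1]=m[y0:y1,x0:x1]
    for k in cv2.findContours(mm,cv2.RETR_EXTERNAL,cv2.CHAIN_APPROX_NONE)[0]:
        if cv2.contourArea(k)<amin: continue
        r=cv2.minAreaRect(k); P=[ray(c,q,z)[:2] for q in cv2.boxPoints(r)]
        print(name,np.round(r[0],1),np.round(r[1],1),'ctr',np.round(ray(c,r[0],z)[:2],4),'side dirs deg',[round(float(np.degrees(np.arctan2(*(P[i+1]-P[i])[::-1]))),1) for i in(0,1)], 'len',[round(float(np.linalg.norm(P[i+1]-P[i])),3) for i in (0,1)])
v=hsv[...,2].astype(int);S=hsv[...,1]
for q in[(270,220),(235,225),(422,202),(422,192),(417,262),(400,225),(205,216),(205,207),(482,241),(475,245),(445,240)]: print(q,t[q[1],q[0]],hsv[q[1],q[0]])
matm=((S<95)&(v>110)).astype(np.uint8)*255
matm=cv2.morphologyEx(matm,cv2.MORPH_CLOSE,np.ones((9,9)))
blobs(matm,(250,160,385,265),'mat',.008,500)
blobs(((S<70)&(v>85)).astype(np.uint8)*255,(400,180,445,222),'tin',.024)
blobs(((S<90)&(v>120)).astype(np.uint8)*255,(405,250,445,290),'dish',.02)
blobs((v<45).astype(np.uint8)*255,(190,200,222,230),'spool',.042)
blobs((v<45).astype(np.uint8)*255,(190,262,222,290),'jar',.038)
E
```

```text
(270, 220) [111 105  91] [ 21  46 111]
(235, 225) [86 66 42] [ 16 130  86]
(422, 202) [73 77 76] [83 13 77]
(422, 192) [97 96 96] [ 0  3 97]
(417, 262) [156 158 154] [ 45   6 158]
(400, 225) [89 69 43] [ 17 132  89]
(205, 216) [33 21 15] [ 10 139  33]
(205, 207) [72 57 38] [ 17 120  72]
(482, 241) [130  98  65] [ 15 127 130]
(475, 245) [45 24  5] [ 14 227  45]
(445, 240) [89 71 48] [ 17 117  89]
mat [317.3 212. ] [107.7  75.3] ctr [ 5.918e-01 -1.000e-04] side dirs deg [-8.4, -99.1] len [0.194, 0.277]
tin [422.  201.9] [24.2 23.1] ctr [ 0.6097 -0.2651] side dirs deg [-75.2, -166.5] len [0.059, 0.061]
dish [425.  270.2] [24.7 23.1] ctr [ 0.4375 -0.2666] side dirs deg [-20.6, -109.8] len [0.058, 0.062]
spool [205.1 215.8] [17.9 13.9] ctr [0.5834 0.278 ] side dirs deg [-26.6, -117.8] len [0.034, 0.045]
jar [204.5 274.5] [15. 17.] ctr [0.4385 0.2807] side dirs deg [-91.3, 179.8] len [0.042, 0.037]
```

View pics/crop1.png

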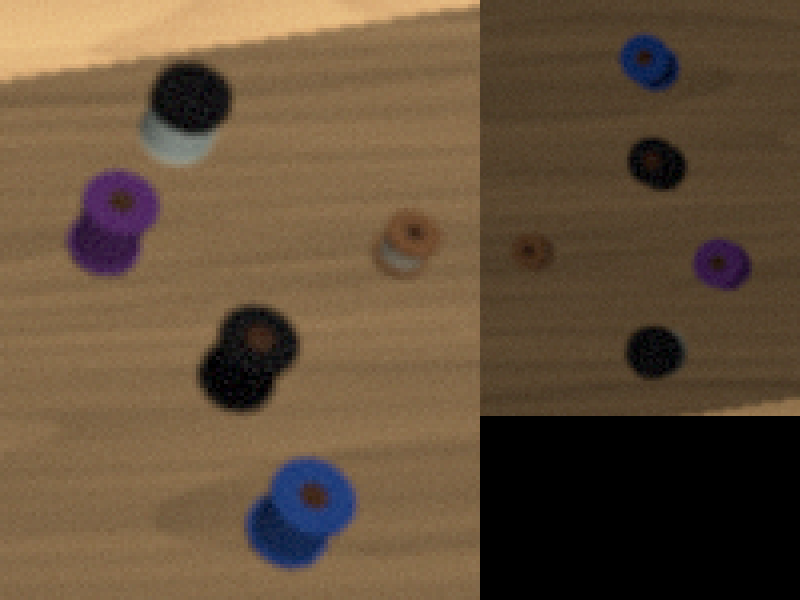

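The crop shows the all-black spool with its brown hub at crop (258,335), the jar with lid and glass at (190,100), and purple and blue spools elsewhere. So the target is (205,216) in the top view. Next I'll get refined positions and the mat fit.

```bash
cat >> h.py <<'E'
def go(x,y,z=None,closedir=None,s=None):
    "print tool-frame shift (cm) after twist to bring the closing line to world angle closedir (deg)"
    s=s or ctrl.observe();q=s['tool_rot'];psi=np.degrees(2*np.arctan2(q[2],q[1]));tw=0
    if closedir is not None:
        tw=(psi-90-closedir+90)%180-90
    p=np.radians(psi-tw);d=np.array([x,y])-s['ee_pos'][:2]
    print('twist %.1f  dp [%.2f, %.2f, %.2f]'%(tw,100*(d[0]*np.cos(p)+d[1]*np.sin(p)),100*(d[0]*np.sin(p)-d[1]*np.cos(p)),0 if z is None else 100*(s['ee_pos'][2]-z)),'psi',round(psi,1),'j6',round(s['joints'][5],2))
E
python3 - <<'E'
from h import *
c=cam('top');t=c['img'];sc=cam('scene');si=sc['img']
hsv=cv2.cvtColor(t,cv2.COLOR_RGB2HSV)
# mat: low-saturation wide mask, then quad fit
m=((hsv[...,1]<95)&(hsv[...,2]>80)).astype(np.uint8)*255
mm=np.zeros_like(m);mm[160:265,250:385]=m[160:265,250:385];mm=cv2.morphologyEx(mm,cv2.MORPH_CLOSE,np.ones((9,9)))
k=max(cv2.findContours(mm,0,1)[0],key=cv2.contourArea)
Q=cv2.approxPolyDP(cv2.convexHull(k),5,True).reshape(-1,2)
P=np.array([ray(c,q,.008)[:2] for q in Q]);print('mat',Q.tolist(),P.round(3).tolist(),P.mean(0).round(4))
for i in range(len(P)):
    d=P[(i+1)%len(P)]-P[i];print(round(float(np.hypot(*d)),3),round(float(np.degrees(np.arctan2(d[1],d[0]))),1))
def orange(im,roi,n,cc,z,lo,hi):
    h=cv2.cvtColor(im,cv2.COLOR_RGB2HSV);x0,y0,x1,y1=roi;w=cv2.inRange(h,lo,hi)[y0:y1,x0:x1]
    nn,l,st,ce=cv2.connectedComponentsWithStats(w)
    for i in range(1,nn):
        if st[i,4]>8: uv=ce[i]+[x0,y0];print(n,uv.round(1),st[i],ray(cc,uv,z)[:2].round(4))
orange(t,(472,232,492,252),'cork top',c,.064,(5,60,110),(30,175,255))
orange(si,(90,230,120,262),'cork scene',sc,.064,(0,20,150),(30,160,255))
print('hub top',ray(c,(203.6,215),.042)[:2],'hub scene',ray(sc,(400+258/4,180+335/4),.042)[:2])
print('block',ray(c,(295,189),.038)[:2],'cone',ray(c,(346,196),.06)[:2])
o=np.hstack([cv2.resize(t[225:265,460:500],(400,400),interpolation=3),cv2.resize(si[225:265,85:125],(400,400),interpolation=3)])
cv2.imwrite('pics/crop2.png',o[:,:,::-1])
E
```

```text
mat [[269, 167], [376, 181], [367, 256], [259, 243]] [[0.711, 0.122], [0.669, -0.152], [0.477, -0.124], [0.516, 0.149]] [ 0.593  -0.0013]
0.277 -98.7
0.194 171.4
0.276 81.9
0.197 -8.1
cork top [483.5 240.5] [ 7  4  9 11 73] [ 0.5056 -0.4027]
cork scene [101.7 238.1] [  0   0  30  20 450] [ 0.505  -0.4021]
hub top [0.58550167 0.28174225] hub scene [0.58718649 0.28221435]
block [0.64671473 0.0544906 ] cone [ 0.62264331 -0.07122481]
```

View pics/crop2.png

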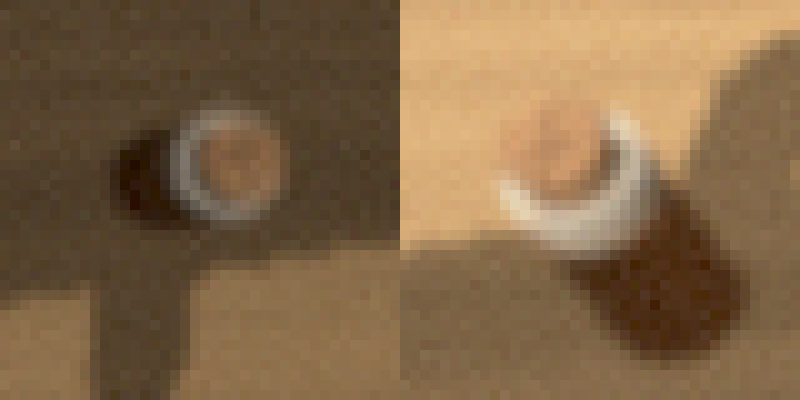

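Cork centre is at crop (242,162) on the left and (550,148) on the right, so the vial is at about (0.5045, -0.404). Mat centre is about (0.5925, -0.001), yaw -8.5°. First I'll go over the vial.

>>> {"api": "play_rows", "payload": {"increments": [{"grip": 8.5, "dp": [3.3, -0.96, 0], "twist": 0}, {"grip": 8.5, "dp": [3.3, -0.96, 0], "twist": 0}, {"grip": 8.5, "dp": [3.3, -0.96, 0], "twist": 0}, {"grip": 8.5, "dp": [3.3, -0.96, 0], "twist": 0}]}}

```text
clock: 0.63
ee_pos: [0.2648, -0.5395, 0.2313]
tool_rot: [-0.0, 0.993, 0.116, 0.0]
ft_force: [1.0, -1.5, -0.2]
gripper_width: 0.085
grip_force: 0.0
```

>>> {"api": "play_rows", "payload": {"increments": [{"grip": 8.5, "dp": [3.3, -0.96, 0], "twist": 0}, {"grip": 8.5, "dp": [3.3, -0.96, 0], "twist": 0}, {"grip": 8.5, "dp": [3.3, -0.96, 0], "twist": 0}, {"grip": 8.5, "dp": [3.3, -0.96, 0], "twist": 0}]}}

```text
clock: 0.97
ee_pos: [0.3847, -0.4714, 0.2313]
tool_rot: [0.0, 0.993, 0.116, 0.0]
ft_force: [0.3, 0.2, 1.1]
gripper_width: 0.085
grip_force: 0.0
```

>>> {"api": "play_rows", "payload": {"increments": [{"grip": 8.5, "dp": [3.3, -0.96, 2], "twist": 0}, {"grip": 8.5, "dp": [3.3, -0.96, 2], "twist": 0}, {"grip": 8.5, "dp": [3.3, -0.96, 2], "twist": 0}, {"grip": 8.5, "dp": [3.3, -0.96, 2], "twist": 0}, {"grip": 8.5, "dp": [0, 0, 0], "twist": 0}]}}

```text
clock: 1.38
ee_pos: [0.5061, -0.4002, 0.1473]
tool_rot: [-0.002, 0.993, 0.118, -0.001]
ft_force: [-0.8, 1.6, -0.5]
gripper_width: 0.085
grip_force: 0.0
```

```bash
python3 - <<'E'
from h import *
go(.5045,-.404,.014)
c=cam('wrist','w1.png');s=ctrl.observe();print(s['clock'],s['ee_pos'],s['ft_force'],proj(c,(.5045,-.404,.064)))
E
```

```text
twist 0.0  dp [-0.25, 0.33, 13.33] psi 13.5 j6 0.57
1.4333 [ 0.50446391 -0.40199489  0.14888915] [-0.51789145  0.60697563  0.5903057 ] [319.34795675 251.10808104]
```

View pics/w1.png

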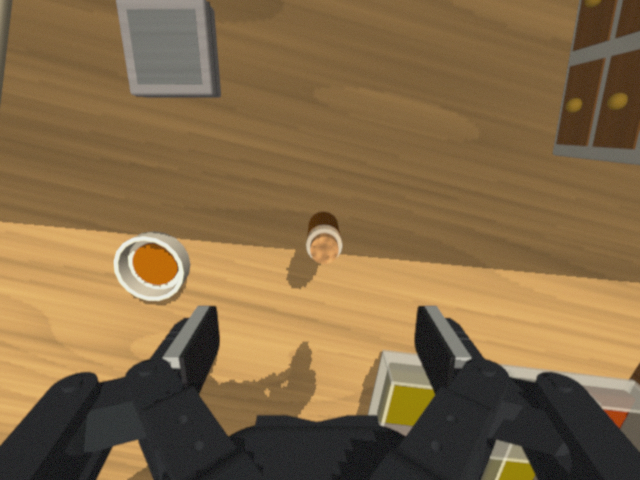

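Wrist view: cork at (325,250) against a predicted (319,251), so within 3 mm. Descending and gripping.

>>> {"api": "play_rows", "payload": {"increments": [{"grip": 8.5, "dp": [0, 0.4, 3.3], "twist": 0}, {"grip": 8.5, "dp": [0, 0, 3.3], "twist": 0}, {"grip": 8.5, "dp": [0, 0, 3.3], "twist": 0}, {"grip": 8.5, "dp": [0, 0, 3.3], "twist": 0}, {"grip": 5, "dp": [0, 0, 0], "twist": 0}]}}

```text
clock: 1.85
ee_pos: [0.5009, -0.4069, 0.0142]
tool_rot: [-0.003, 0.993, 0.116, -0.003]
ft_force: [-1.7, 0.8, -1.5]
gripper_width: 0.075
grip_force: 0.0
```

>>> {"api": "play_rows", "payload": {"increments": [{"grip": 2, "dp": [0, 0, 0], "twist": 0}, {"grip": 2, "dp": [0, 0, 0], "twist": 0}, {"grip": 2, "dp": [0, 0, 0], "twist": 0}, {"grip": 2, "dp": [0, 0, 0], "twist": 0}, {"grip": 2, "dp": [0, 0, 0], "twist": 0}]}}

```text
clock: 2.27
ee_pos: [0.5047, -0.4096, 0.0217]
tool_rot: [0.001, 0.993, 0.116, 0.001]
ft_force: [-1.9, 1.0, 12.1]
gripper_width: 0.0245
grip_force: 58.2
```

>>> {"api": "play_rows", "payload": {"increments": [{"grip": 2, "dp": [0, 0, 0], "twist": 0}, {"grip": 2, "dp": [0, 0, 0], "twist": 0}, {"grip": 2, "dp": [0, 0, 0], "twist": 0}]}}

```text
clock: 2.52
ee_pos: [0.5047, -0.4096, 0.0217]
tool_rot: [0.001, 0.993, 0.116, 0.001]
ft_force: [-2.4, 0.7, 12.3]
gripper_width: 0.0244
grip_force: 58.3
```

>>> {"api": "play_rows", "payload": {"increments": [{"grip": 2, "dp": [0, 0, -1.2], "twist": 0}, {"grip": 2, "dp": [0, 0, -1.2], "twist": -6.8}, {"grip": 2, "dp": [0, 0, -1.2], "twist": -6.8}, {"grip": 2, "dp": [0, 0, -1.2], "twist": -6.8}, {"grip": 2, "dp": [0, 0, -1.2], "twist": -6.8}]}}

```text
clock: 2.93
ee_pos: [0.5042, -0.4089, 0.0816]
tool_rot: [0.001, 0.937, 0.349, 0.0]
ft_force: [0.2, -0.7, -0.3]
gripper_width: 0.0247
grip_force: 58.8
```

>>> {"api": "play_rows", "payload": {"increments": [{"grip": 2, "dp": [0, 0, -1.2], "twist": -6.8}, {"grip": 2, "dp": [0, 0, -1.2], "twist": -6.8}, {"grip": 2, "dp": [0, 0, -1.2], "twist": -6.8}, {"grip": 2, "dp": [0, 0, -1.2], "twist": -6.8}, {"grip": 2, "dp": [0, 0, -1.2], "twist": -6.8}]}}

```text
clock: 3.35
ee_pos: [0.504, -0.4087, 0.1417]
tool_rot: [0.001, 0.794, 0.608, 0.0]
ft_force: [0.9, 0.4, -0.5]
gripper_width: 0.0245
grip_force: 58.8
```

>>> {"api": "play_rows", "payload": {"increments": [{"grip": 2, "dp": [0, 0, 0], "twist": -6.8}, {"grip": 2, "dp": [0, 0, 0], "twist": 0}, {"grip": 2, "dp": [0, 0, 0], "twist": 0}]}}

```text
clock: 3.6
ee_pos: [0.5039, -0.4086, 0.1404]
tool_rot: [0.001, 0.76, 0.65, 0.0]
ft_force: [0.1, -0.4, -0.5]
gripper_width: 0.0245
grip_force: 58.8
```

```bash
python3 - <<'E'
from h import *
go(.637,-.0077,.12,-8.5);s=ctrl.observe();print(s['ee_pos'],s['ft_force'],s['gripper_width'])
cam('scene','s2.png');a=cv2.imread('pics/s2.png');cv2.imwrite('pics/s2c.png',cv2.resize(a[130:330,20:220],(500,500)))
E
```

```text
twist -0.4  dp [41.62, 7.23, 2.04] psi 81.1 j6 -0.62
[ 0.5039307  -0.40863333  0.14044383] [ 0.05932941 -0.35877335 -0.5169504 ] 0.0245372078577259
```

View pics/s2c.png

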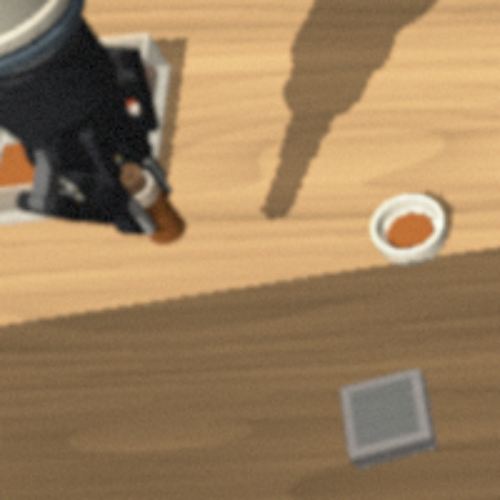

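The vial is held upright (crop: cork (130,175), base (168,232)). Carrying it to the midpoint.

>>> {"api": "play_rows", "payload": {"increments": [{"grip": 2, "dp": [3.47, 0.6, 0], "twist": 0}, {"grip": 2, "dp": [3.47, 0.6, 0], "twist": 0}, {"grip": 2, "dp": [3.47, 0.6, 0], "twist": 0}, {"grip": 2, "dp": [3.47, 0.6, 0], "twist": 0}, {"grip": 2, "dp": [3.47, 0.6, 0], "twist": 0}]}}

```text
clock: 4.07
ee_pos: [0.5597, -0.24, 0.1393]
tool_rot: [-0.0, 0.76, 0.65, -0.0]
ft_force: [0.5, -0.3, -0.3]
gripper_width: 0.0244
grip_force: 58.8
```

>>> {"api": "play_rows", "payload": {"increments": [{"grip": 2, "dp": [3.47, 0.6, 0], "twist": 0}, {"grip": 2, "dp": [3.47, 0.6, 0], "twist": 0}, {"grip": 2, "dp": [3.47, 0.6, 0], "twist": 0}, {"grip": 2, "dp": [3.47, 0.6, 0], "twist": 0}, {"grip": 2, "dp": [3.47, 0.6, 0], "twist": 0}]}}

```text
clock: 4.48
ee_pos: [0.6155, -0.0728, 0.1393]
tool_rot: [-0.0, 0.76, 0.65, -0.0]
ft_force: [0.3, -0.7, 0.0]
gripper_width: 0.0244
grip_force: 58.8
```

>>> {"api": "play_rows", "payload": {"increments": [{"grip": 2, "dp": [3.47, 0.6, 0], "twist": 0}, {"grip": 2, "dp": [3.47, 0.6, 0], "twist": 0}, {"grip": 2, "dp": [0, 0, 0], "twist": 0}, {"grip": 2, "dp": [0, 0, 0], "twist": 0}, {"grip": 2, "dp": [0, 0, 0], "twist": 0}]}}

```text
clock: 4.9
ee_pos: [0.6374, -0.0078, 0.1391]
tool_rot: [-0.0, 0.759, 0.651, -0.0]
ft_force: [0.2, -0.1, -1.0]
gripper_width: 0.0242
grip_force: 58.9
```

```bash
python3 - <<'E'
from h import *
go(.637,-.0077,.033,-8.5);c=cam('wrist','w2.png')
for q in [(.637,-.0077,.118),(.6266,-.0717,.066)]+[(.5925+.989*a+.148*b,-.001-.148*a+.989*b,.008) for a in(-.1,.1) for b in(-.14,.14)]+[(.5925+.989*.045+.148*.065,-.001-.148*.045+.989*.065,.038)]: print(np.round(q,3),proj(c,q).round())
E
```

```text
twist -0.3  dp [0.01, -0.04, 10.61] psi 81.2 j6 0.05
[ 0.637 -0.008  0.118] [316. 284.]
[ 0.627 -0.072  0.066] [315. 334.]
[ 0.473 -0.125  0.008] [166. 368.]
[0.514 0.152 0.008] [109.  37.]
[ 0.671 -0.154  0.008] [374. 367.]
[0.712 0.123 0.008] [393.  36.]
[0.647 0.057 0.038] [315. 148.]
```

View pics/w2.png

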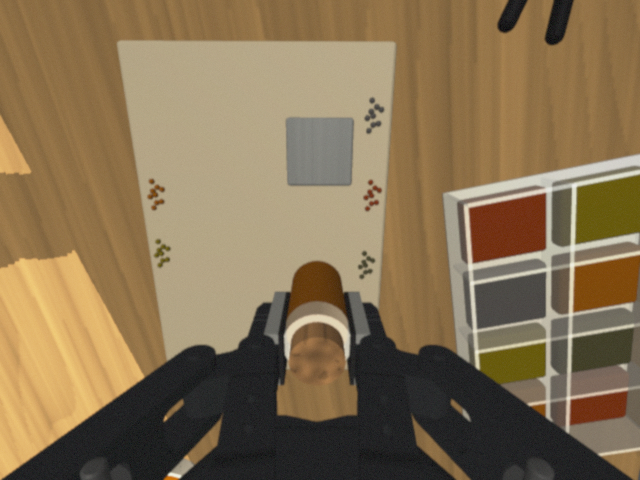

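The wrist view shows the block centre at (320,151) against a predicted (315,148), and the vial upright between the pads. So I'm shifting the mat estimate about 2 mm in +x, then lowering.

>>> {"api": "play_rows", "payload": {"increments": [{"grip": 2, "dp": [0.1, 0.2, 2.5], "twist": 0}, {"grip": 2, "dp": [0, 0, 2.5], "twist": 0}, {"grip": 2, "dp": [0, 0, 2.5], "twist": 0}, {"grip": 2, "dp": [0, 0, 2], "twist": 0}, {"grip": 2, "dp": [0, 0, 0.5], "twist": 0}]}}

```text
clock: 5.37
ee_pos: [0.6378, -0.0083, 0.0363]
tool_rot: [-0.002, 0.759, 0.651, -0.002]
ft_force: [-1.8, 0.7, -1.1]
gripper_width: 0.0247
grip_force: 58.9
```

>>> {"api": "play_rows", "payload": {"increments": [{"grip": 2, "dp": [0, 0, 0.3], "twist": 0}, {"grip": 2, "dp": [0, 0, 0.2], "twist": 0}, {"grip": 2, "dp": [0, 0, 0.1], "twist": 0}, {"grip": 2, "dp": [0, 0, 0], "twist": 0}]}}

```text
clock: 5.7
ee_pos: [0.6405, -0.0073, 0.0343]
tool_rot: [0.001, 0.759, 0.652, 0.001]
ft_force: [-0.2, -0.6, -0.0]
gripper_width: 0.0248
grip_force: 58.9
```

>>> {"api": "play_rows", "payload": {"increments": [{"grip": 2, "dp": [0, 0, 0.15], "twist": 0}, {"grip": 2, "dp": [0, 0, 0.15], "twist": 0}, {"grip": 2, "dp": [0, 0, 0.1], "twist": 0}, {"grip": 2, "dp": [0, 0, 0], "twist": 0}]}}

```text
clock: 6.03
ee_pos: [0.6401, -0.0071, 0.0298]
tool_rot: [0.0, 0.758, 0.652, 0.0]
ft_force: [-0.7, -0.7, 5.5]
gripper_width: 0.0249
grip_force: 59.6
```

>>> {"api": "play_rows", "payload": {"increments": [{"grip": 2, "dp": [0, 0, 0.1], "twist": 0}, {"grip": 2, "dp": [0, 0, 0], "twist": 0}, {"grip": 2, "dp": [0, 0, 0], "twist": 0}]}}

```text
clock: 6.28
ee_pos: [0.6402, -0.0071, 0.0297]
tool_rot: [0.0, 0.758, 0.652, 0.0]
ft_force: [-5.9, 0.0, 21.0]
gripper_width: 0.0246
grip_force: 61.4
```

>>> {"api": "play_rows", "payload": {"increments": [{"grip": 2, "dp": [0, 0, -0.15], "twist": 0}, {"grip": 2.6, "dp": [0, 0, 0], "twist": 0}, {"grip": 3.2, "dp": [0, 0, 0], "twist": 0}, {"grip": 5, "dp": [0, 0, 0], "twist": 0}, {"grip": 6, "dp": [0, 0, 0], "twist": 0}]}}

```text
clock: 6.7
ee_pos: [0.6398, -0.0071, 0.0296]
tool_rot: [-0.0, 0.758, 0.652, -0.0]
ft_force: [0.4, 0.6, 0.6]
gripper_width: 0.0554
grip_force: 0.0
```

>>> {"api": "play_rows", "payload": {"increments": [{"grip": 6, "dp": [0, 0, 0], "twist": 0}, {"grip": 6, "dp": [0, 0, -2], "twist": 0}, {"grip": 6, "dp": [0, 0, -3], "twist": 0}, {"grip": 6, "dp": [0, 0, -3], "twist": 0}, {"grip": 6, "dp": [0, 0, -3], "twist": 0}]}}

```text
clock: 7.12
ee_pos: [0.6395, -0.007, 0.1408]
tool_rot: [-0.0, 0.759, 0.652, -0.0]
ft_force: [0.1, 0.3, 0.3]
gripper_width: 0.0597
grip_force: 0.0
```

>>> {"api": "play_rows", "payload": {"increments": [{"grip": 8, "dp": [0, 0, 0], "twist": 0}, {"grip": 8, "dp": [0, 0, 0], "twist": 0}]}}

```text
clock: 7.28
ee_pos: [0.6409, -0.0072, 0.1415]
tool_rot: [0.001, 0.758, 0.652, 0.001]
ft_force: [-0.2, 0.3, -0.2]
gripper_width: 0.0797
grip_force: 0.0
```

```bash
python3 - <<'E'
from h import *
c=cam('wrist','w3.png');go(.4375,-.2665,.14,90)
for q in [(.6395,-.008,.072),(.6266,-.0717,.066)]: print(proj(c,q))
E
```

```text
twist 81.3  dp [-20.24, 25.94, -0.00] psi 81.3 j6 0.05
[314.16497317 254.36687986]
[310.07659709 333.99805937]
```

View pics/w3.png

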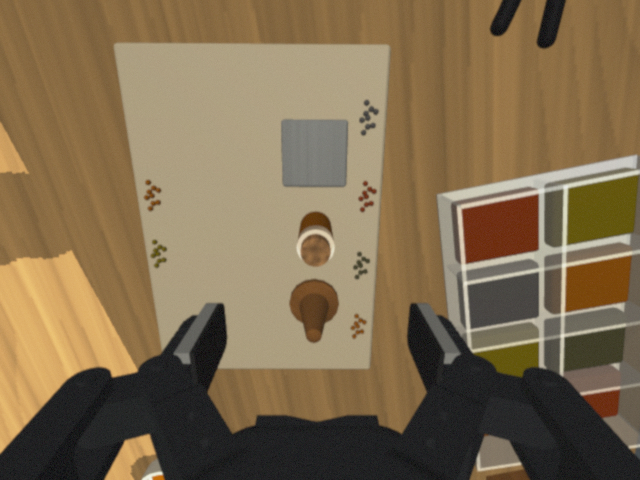

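The vial stands, cork at (315,249), in line between the block (314,153) and the cone foot (314,300). Next, the dish: twist to a closing line along mat y, then travel.

>>> {"api": "play_rows", "payload": {"increments": [{"grip": 8.5, "dp": [0, 0, -0.5], "twist": 6.9}, {"grip": 8.5, "dp": [0, 0, 0], "twist": 6.9}, {"grip": 8.5, "dp": [0, 0, 0], "twist": 6.9}, {"grip": 8.5, "dp": [0, 0, 0], "twist": 6.9}, {"grip": 8.5, "dp": [0, 0, 0], "twist": 6.9}]}}

```text
clock: 7.75
ee_pos: [0.639, -0.007, 0.1431]
tool_rot: [-0.001, 0.919, 0.395, -0.001]
ft_force: [-1.0, 0.3, 1.1]
gripper_width: 0.0848
grip_force: 0.0
```

>>> {"api": "play_rows", "payload": {"increments": [{"grip": 8.5, "dp": [0, 0, 0], "twist": 6.9}, {"grip": 8.5, "dp": [0, 0, 0], "twist": 6.9}, {"grip": 8.5, "dp": [0, 0, 0], "twist": 6.9}, {"grip": 8.5, "dp": [0, 0, 0], "twist": 6.9}, {"grip": 8.5, "dp": [0, 0, 0], "twist": 6.9}]}}

```text
clock: 8.17
ee_pos: [0.639, -0.007, 0.143]
tool_rot: [-0.0, 0.995, 0.104, -0.001]
ft_force: [0.2, 0.4, 0.5]
gripper_width: 0.0845
grip_force: 0.0
```

>>> {"api": "play_rows", "payload": {"increments": [{"grip": 8.5, "dp": [0, 0, 0], "twist": 6.9}, {"grip": 8.5, "dp": [0, 0, 0], "twist": 6.9}, {"grip": 8.5, "dp": [0, 0, 0], "twist": 6.9}, {"grip": 8.5, "dp": [-1.6, 2.9, 0], "twist": 0}, {"grip": 8.5, "dp": [-1.6, 2.9, 0], "twist": 0}]}}

```text
clock: 8.58
ee_pos: [0.599, -0.0593, 0.143]
tool_rot: [-0.0, 0.997, -0.072, -0.001]
ft_force: [-0.1, -1.0, 0.3]
gripper_width: 0.0852
grip_force: 0.0
```

>>> {"api": "play_rows", "payload": {"increments": [{"grip": 8.5, "dp": [-1.6, 2.9, 0], "twist": 0}, {"grip": 8.5, "dp": [-1.6, 2.9, 0], "twist": 0}, {"grip": 8.5, "dp": [-1.6, 2.9, 0], "twist": 0}, {"grip": 8.5, "dp": [-1.6, 2.9, 0], "twist": 0}, {"grip": 8.5, "dp": [-1.6, 2.9, 0], "twist": 0}]}}

```text
clock: 9.0
ee_pos: [0.4977, -0.1923, 0.1435]
tool_rot: [-0.0, 0.997, -0.073, -0.001]
ft_force: [0.4, -0.6, -0.3]
gripper_width: 0.085
grip_force: 0.0
```

>>> {"api": "play_rows", "payload": {"increments": [{"grip": 8.5, "dp": [-1.6, 2.9, 0], "twist": 0}, {"grip": 8.5, "dp": [-1.6, 2.9, 0], "twist": 0}, {"grip": 8.5, "dp": [-1.6, 2.7, 0], "twist": 0}, {"grip": 8.5, "dp": [0, 0, 0], "twist": 0}, {"grip": 8.5, "dp": [0, 0, 0], "twist": 0}]}}

```text
clock: 9.42
ee_pos: [0.4383, -0.2694, 0.1437]
tool_rot: [-0.001, 0.997, -0.074, -0.001]
ft_force: [1.1, 0.2, -0.4]
gripper_width: 0.085
grip_force: 0.0
```

```bash
python3 - <<'E'
from h import *
c=cam('wrist');im=c['img'];hsv=cv2.cvtColor(im,cv2.COLOR_RGB2HSV)
# dish: white ring + orange patch near expected pixel
e=proj(c,(.4375,-.2665,.02));print('exp',e)
m=cv2.inRange(hsv,(0,0,150),(180,60,255));k=[k for k in cv2.findContours(m,0,1)[0] if cv2.contourArea(cv2.convexHull(k))>400]
for q in k:
    (u,r)=cv2.minEnclosingCircle(q)
    print(np.round(u),round(r,1),ray(c,u,.02)[:2].round(4))
go(.4375,-.2665,-.001,81.5)
E
```

```text
exp [311.09033881 233.56651779]
[625. 397.] 19.2 [ 0.2301 -0.5404]
[628. 322.] 17.9 [ 0.3141 -0.533 ]
[610. 229.] 30.3 [ 0.4056 -0.5063]
[315. 230.] 36.6 [ 0.4404 -0.2699]
twist 0.1  dp [-0.18, -0.19, 14.48] psi -8.4 j6 1.05
```

>>> {"api": "play_rows", "payload": {"increments": [{"grip": 8.5, "dp": [0, 0, 2.9], "twist": 0}, {"grip": 8.5, "dp": [0, 0, 2.9], "twist": 0}, {"grip": 8.5, "dp": [0, 0, 2.9], "twist": 0}, {"grip": 8.5, "dp": [0, 0, 2.9], "twist": 0}, {"grip": 8.5, "dp": [0, 0, 1.8], "twist": 0}]}}

```text
clock: 9.88
ee_pos: [0.4394, -0.2669, 0.0079]
tool_rot: [-0.001, 0.997, -0.072, -0.001]
ft_force: [-1.0, 1.2, -0.4]
gripper_width: 0.0849
grip_force: 0.0
```

>>> {"api": "play_rows", "payload": {"increments": [{"grip": 8.5, "dp": [0, 0, 0.8], "twist": 0}, {"grip": 8.5, "dp": [0, 0, 0], "twist": 0}, {"grip": 7, "dp": [0, 0, 0], "twist": 0}, {"grip": 6.4, "dp": [0, 0, 0], "twist": 0}, {"grip": 5.5, "dp": [0, 0, 0], "twist": 0}]}}

```text
clock: 10.3
ee_pos: [0.4405, -0.269, 0.0044]
tool_rot: [0.001, 0.997, -0.073, 0.001]
ft_force: [-3.1, 6.3, 31.2]
gripper_width: 0.0578
grip_force: 57.4
```

>>> {"api": "play_rows", "payload": {"increments": [{"grip": 5.5, "dp": [0, 0, 0], "twist": 0}, {"grip": 5.5, "dp": [0, 0, 0], "twist": 0}, {"grip": 5.5, "dp": [0, 0, 0], "twist": 0}]}}

```text
clock: 10.55
ee_pos: [0.4405, -0.269, 0.0047]
tool_rot: [0.001, 0.997, -0.073, 0.001]
ft_force: [-1.1, 4.7, 18.4]
gripper_width: 0.0575
grip_force: 60.0
```

>>> {"api": "play_rows", "payload": {"increments": [{"grip": 5.5, "dp": [0, 0, -1], "twist": 0}, {"grip": 5.5, "dp": [0, 0, -3], "twist": 0}, {"grip": 5.5, "dp": [0, 0, -3], "twist": 0}, {"grip": 5.5, "dp": [0, 0, -3], "twist": 0}, {"grip": 5.5, "dp": [0, 0, -2], "twist": 0}]}}

```text
clock: 10.97
ee_pos: [0.4403, -0.2692, 0.1267]
tool_rot: [0.001, 0.997, -0.073, 0.002]
ft_force: [0.7, -0.6, 0.4]
gripper_width: 0.0569
grip_force: 64.4
```

>>> {"api": "play_rows", "payload": {"increments": [{"grip": 5.5, "dp": [0.86, -3.5, 0], "twist": 0}, {"grip": 5.5, "dp": [0.86, -3.5, 0], "twist": 0}, {"grip": 5.5, "dp": [0.86, -3.5, 0], "twist": 0}, {"grip": 5.5, "dp": [0.86, -3.5, 0], "twist": 0}, {"grip": 5.5, "dp": [0.86, -3.5, 0], "twist": 0}]}}

```text
clock: 11.38
ee_pos: [0.5083, -0.1003, 0.1243]
tool_rot: [0.0, 0.997, -0.073, 0.001]
ft_force: [0.7, -0.7, 0.1]
gripper_width: 0.0575
grip_force: 64.4
```

>>> {"api": "play_rows", "payload": {"increments": [{"grip": 5.5, "dp": [0.86, -3.5, 0], "twist": 0}, {"grip": 5.5, "dp": [0.86, -3.5, 0], "twist": 0}, {"grip": 5.5, "dp": [0.86, -3.5, 0], "twist": 0}, {"grip": 5.5, "dp": [0.86, -3.5, 0], "twist": 0}, {"grip": 5.5, "dp": [0.86, -3.5, 0], "twist": 0}]}}

```text
clock: 11.8
ee_pos: [0.5762, 0.0669, 0.1244]
tool_rot: [-0.0, 0.997, -0.073, 0.001]
ft_force: [0.9, -0.6, -0.1]
gripper_width: 0.0575
grip_force: 64.4
```

>>> {"api": "play_rows", "payload": {"increments": [{"grip": 5.5, "dp": [0, 0, 0], "twist": 0}, {"grip": 5.5, "dp": [0, 0, 0], "twist": 0}]}}

```text
clock: 11.97
ee_pos: [0.5762, 0.0667, 0.124]
tool_rot: [-0.0, 0.997, -0.071, 0.001]
ft_force: [-0.2, -0.0, -1.5]
gripper_width: 0.0577
grip_force: 64.4
```

```bash
python3 - <<'E'
from h import *
c=cam('wrist','w4.png');go(.5764,.0665,.0187,81.5)
for q in [(.5764,.0665,.14)]: print(proj(c,q))
E
```

```text
twist 0.2  dp [0.06, -0.11, 10.51] psi -8.3 j6 1.73
[312.97487743 325.82347734]
```

View pics/w4.png

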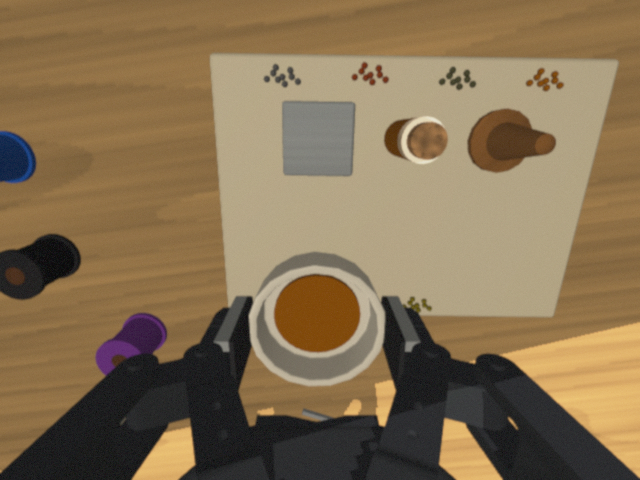

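Dish is held level, centred at (317,316), in line with the block (319,138). Lowering.

>>> {"api": "play_rows", "payload": {"increments": [{"grip": 5.5, "dp": [-0.2, 0, 2.5], "twist": 0}, {"grip": 5.5, "dp": [0, 0, 2.5], "twist": 0}, {"grip": 5.5, "dp": [0, 0, 2.5], "twist": 0}, {"grip": 5.5, "dp": [0, 0, 2], "twist": 0}, {"grip": 5.5, "dp": [0, 0, 0.8], "twist": 0}]}}

```text
clock: 12.43
ee_pos: [0.5722, 0.064, 0.0181]
tool_rot: [0.0, 0.997, -0.074, -0.001]
ft_force: [-0.2, -0.2, -0.7]
gripper_width: 0.0575
grip_force: 64.4
```

>>> {"api": "play_rows", "payload": {"increments": [{"grip": 5.5, "dp": [0, 0, 0.2], "twist": 0}, {"grip": 5.5, "dp": [0, 0, 0.2], "twist": 0}, {"grip": 5.5, "dp": [0, 0, 0], "twist": 0}, {"grip": 5.5, "dp": [0, 0, 0], "twist": 0}]}}

```text
clock: 12.77
ee_pos: [0.5743, 0.0651, 0.0169]
tool_rot: [-0.0, 0.997, -0.073, 0.001]
ft_force: [-0.4, -0.4, -0.8]
gripper_width: 0.0575
grip_force: 64.4
```

>>> {"api": "play_rows", "payload": {"increments": [{"grip": 5.5, "dp": [0, 0, 0.2], "twist": 0}, {"grip": 5.5, "dp": [0, 0, 0.1], "twist": 0}, {"grip": 5.5, "dp": [0, 0, 0], "twist": 0}]}}

```text
clock: 13.02
ee_pos: [0.5738, 0.0653, 0.013]
tool_rot: [-0.0, 0.997, -0.073, 0.0]
ft_force: [-0.0, 0.0, -0.5]
gripper_width: 0.0574
grip_force: 64.4
```

>>> {"api": "play_rows", "payload": {"increments": [{"grip": 5.5, "dp": [0, 0, 0.1], "twist": 0}, {"grip": 5.5, "dp": [0, 0, 0], "twist": 0}, {"grip": 5.5, "dp": [0, 0, 0], "twist": 0}]}}

```text
clock: 13.27
ee_pos: [0.5738, 0.0654, 0.0128]
tool_rot: [-0.0, 0.997, -0.073, 0.0]
ft_force: [-4.6, 0.1, 17.7]
gripper_width: 0.0575
grip_force: 66.1
```

>>> {"api": "play_rows", "payload": {"increments": [{"grip": 5.5, "dp": [0, 0, -0.1], "twist": 0}, {"grip": 6.2, "dp": [0, 0, 0], "twist": 0}, {"grip": 7, "dp": [0, 0, 0], "twist": 0}, {"grip": 8.4, "dp": [0, 0, 0], "twist": 0}, {"grip": 8.4, "dp": [0, 0, 0], "twist": 0}]}}

```text
clock: 13.68
ee_pos: [0.5737, 0.0653, 0.0127]
tool_rot: [-0.0, 0.997, -0.073, -0.0]
ft_force: [0.5, -0.4, 0.3]
gripper_width: 0.0844
grip_force: 0.0
```

>>> {"api": "play_rows", "payload": {"increments": [{"grip": 8.4, "dp": [0, 0, 0], "twist": 0}, {"grip": 8.4, "dp": [0, 0, -3], "twist": 0}, {"grip": 8.4, "dp": [0, 0, -4], "twist": 0}, {"grip": 8.4, "dp": [0, 0, -4], "twist": 0}, {"grip": 8.4, "dp": [0, 0, -3], "twist": -5.5}]}}

```text
clock: 14.1
ee_pos: [0.574, 0.0653, 0.1556]
tool_rot: [-0.0, 1.0, -0.026, 0.001]
ft_force: [0.9, -0.2, -0.0]
gripper_width: 0.0838
grip_force: 0.0
```

>>> {"api": "play_rows", "payload": {"increments": [{"grip": 8.4, "dp": [0, 0, 0], "twist": -5.6}, {"grip": 8.4, "dp": [0, 0, 0], "twist": -5.6}, {"grip": 8.4, "dp": [0, 0, 0], "twist": -5.6}, {"grip": 8.4, "dp": [0, 0, 0], "twist": 0}, {"grip": 8.4, "dp": [0, 0, 0], "twist": 0}]}}

```text
clock: 14.52
ee_pos: [0.5736, 0.0653, 0.1527]
tool_rot: [-0.0, 0.993, 0.12, -0.0]
ft_force: [-0.2, -1.0, -0.4]
gripper_width: 0.0842
grip_force: 0.0
```

```bash
python3 - <<'E'
from h import *
go(.6097,-.265,.14,104)
c=cam('top');hsv=cv2.cvtColor(c['img'],cv2.COLOR_RGB2HSV);m=cv2.inRange(hsv,(0,0,85),(180,70,255))[175:225,400:445]
k=max(cv2.findContours(m,0,1)[0],key=cv2.contourArea)+[400,175]
r=cv2.minAreaRect(k);print(r,[ray(c,q,.024)[:2].round(4).tolist() for q in cv2.boxPoints(r)])
E
```

```text
twist -0.2  dp [-4.49, 32.92, 1.27] psi 13.8 j6 1.34
((422.3192443847656, 202.00387573242188), (22.97891616821289, 23.417448043823242), 74.74488067626953) [[0.6306, -0.2305], [0.6451, -0.2884], [0.5882, -0.3014], [0.5737, -0.2437]]
```

>>> {"api": "play_rows", "payload": {"increments": [{"grip": 8.4, "dp": [-0.45, 3.3, 0], "twist": 0}, {"grip": 8.4, "dp": [-0.45, 3.3, 0], "twist": 0}, {"grip": 8.4, "dp": [-0.45, 3.3, 0], "twist": 0}, {"grip": 8.4, "dp": [-0.45, 3.3, 0], "twist": 0}, {"grip": 8.4, "dp": [-0.45, 3.3, 0], "twist": 0}]}}

```text
clock: 14.98
ee_pos: [0.5915, -0.1018, 0.1526]
tool_rot: [-0.0, 0.993, 0.12, -0.0]
ft_force: [1.2, -0.1, -0.1]
gripper_width: 0.084
grip_force: 0.0
```

>>> {"api": "play_rows", "payload": {"increments": [{"grip": 8.4, "dp": [-0.45, 3.3, 0], "twist": 0}, {"grip": 8.4, "dp": [-0.45, 3.3, 0], "twist": 0}, {"grip": 8.4, "dp": [-0.45, 3.3, 0], "twist": 0}, {"grip": 8.4, "dp": [-0.45, 3.3, 0], "twist": 0}, {"grip": 8.4, "dp": [-0.45, 3.3, 0], "twist": 0}]}}

```text
clock: 15.4
ee_pos: [0.6093, -0.2675, 0.1525]
tool_rot: [-0.0, 0.993, 0.12, -0.0]
ft_force: [-0.0, 0.5, 0.2]
gripper_width: 0.0842
grip_force: 0.0
```

>>> {"api": "play_rows", "payload": {"increments": [{"grip": 8.4, "dp": [0, 0, 0], "twist": 0}, {"grip": 8.4, "dp": [0, 0, 0], "twist": 0}]}}

```text
clock: 15.57
ee_pos: [0.6093, -0.2676, 0.1522]
tool_rot: [-0.0, 0.993, 0.119, -0.0]
ft_force: [-0.0, 0.5, 1.0]
gripper_width: 0.0841
grip_force: 0.0
```

```bash
python3 - <<'E'
from h import *
c=cam('wrist','w5.png');go(.6095,-.2655,.003,104)
im=c['img'];hsv=cv2.cvtColor(im,cv2.COLOR_RGB2HSV);m=cv2.inRange(hsv,(0,0,70),(180,60,255));m[290:]=0
for k in cv2.findContours(m,0,1)[0]:
    if cv2.contourArea(k)>1500:
        r=cv2.minAreaRect(k);print(np.round(r[0]),np.round(r[1]),round(r[2],1),ray(c,r[0],.024)[:2].round(4))
E
```

```text
twist -0.3  dp [0.05, -0.05, 14.92] psi 13.7 j6 0.83
[316. 226.] [73. 73.] 90.0 [ 0.6134 -0.2683]
[268.  18.] [ 35. 172.] 90.0 [ 0.7495 -0.2009]
```

View pics/w5.png

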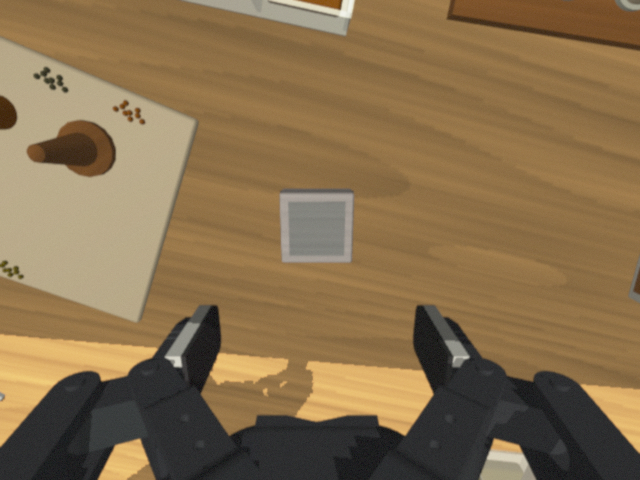

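Tin at (316,226), square to the fingers and centred. Descending and gripping.

>>> {"api": "play_rows", "payload": {"increments": [{"grip": 8.4, "dp": [0.1, 0, 3.2], "twist": 0}, {"grip": 8.4, "dp": [0, 0, 3.2], "twist": 0}, {"grip": 8.4, "dp": [0, 0, 3.2], "twist": 0}, {"grip": 8.4, "dp": [0, 0, 3.2], "twist": 0}, {"grip": 8.4, "dp": [0, 0, 1.8], "twist": 0}]}}

```text
clock: 16.03
ee_pos: [0.609, -0.2633, 0.0035]
tool_rot: [-0.001, 0.993, 0.121, -0.002]
ft_force: [0.2, -0.1, -1.0]
gripper_width: 0.0839
grip_force: 0.0
```

>>> {"api": "play_rows", "payload": {"increments": [{"grip": 8.4, "dp": [0, 0, 0.3], "twist": 0}, {"grip": 8.4, "dp": [0, 0, 0], "twist": 0}, {"grip": 7, "dp": [0, 0, 0], "twist": 0}, {"grip": 6.4, "dp": [0, 0, 0], "twist": 0}, {"grip": 5.5, "dp": [0, 0, 0], "twist": 0}]}}

```text
clock: 16.45
ee_pos: [0.6115, -0.2658, 0.0059]
tool_rot: [0.001, 0.993, 0.121, 0.001]
ft_force: [0.7, 1.8, 4.4]
gripper_width: 0.0581
grip_force: 63.3
```

>>> {"api": "play_rows", "payload": {"increments": [{"grip": 5.5, "dp": [0, 0, 0], "twist": 0}, {"grip": 5.5, "dp": [0, 0, 0], "twist": 0}, {"grip": 5.5, "dp": [0, 0, 0], "twist": 0}]}}

```text
clock: 16.7
ee_pos: [0.6115, -0.2658, 0.0059]
tool_rot: [0.001, 0.993, 0.121, 0.001]
ft_force: [-0.8, 2.3, 9.1]
gripper_width: 0.0583
grip_force: 64.3
```

>>> {"api": "play_rows", "payload": {"increments": [{"grip": 5.5, "dp": [0, 0, -1], "twist": 0}, {"grip": 5.5, "dp": [0, 0, -3], "twist": 0}, {"grip": 5.5, "dp": [0, 0, -3], "twist": 5.6}, {"grip": 5.5, "dp": [0, 0, -3], "twist": 5.6}, {"grip": 5.5, "dp": [0, 0, -3], "twist": 5.6}]}}

```text
clock: 17.12
ee_pos: [0.6105, -0.2655, 0.1367]
tool_rot: [0.0, 1.0, -0.027, 0.001]
ft_force: [0.6, -0.8, -0.7]
gripper_width: 0.0585
grip_force: 65.1
```

>>> {"api": "play_rows", "payload": {"increments": [{"grip": 5.5, "dp": [0, 0, 0], "twist": 5.6}, {"grip": 5.5, "dp": [-1.38, -3.23, 0], "twist": 0}, {"grip": 5.5, "dp": [-1.38, -3.23, 0], "twist": 0}, {"grip": 5.5, "dp": [-1.38, -3.23, 0], "twist": 0}]}}

```text
clock: 17.45
ee_pos: [0.5834, -0.1629, 0.1353]
tool_rot: [0.0, 0.997, -0.074, 0.001]
ft_force: [0.4, 0.5, -1.1]
gripper_width: 0.0583
grip_force: 65.1
```

>>> {"api": "play_rows", "payload": {"increments": [{"grip": 5.5, "dp": [-1.38, -3.23, 0], "twist": 0}, {"grip": 5.5, "dp": [-1.38, -3.23, 0], "twist": 0}, {"grip": 5.5, "dp": [-1.38, -3.23, 0], "twist": 0}, {"grip": 5.5, "dp": [0, 0, 0], "twist": 0}, {"grip": 5.5, "dp": [0, 0, 0], "twist": 0}]}}

```text
clock: 17.87
ee_pos: [0.5569, -0.0602, 0.1352]
tool_rot: [0.0, 0.997, -0.073, 0.001]
ft_force: [-0.4, 0.2, -1.1]
gripper_width: 0.0586
grip_force: 65.1
```

```bash
python3 - <<'E'
from h import *
c=cam('wrist','w6.png');go(.5582,-.0622,.02,81.5)
E
```

```text
twist 0.1  dp [0.08, 0.07, 11.51] psi -8.4 j6 1.5
```

View pics/w6.png

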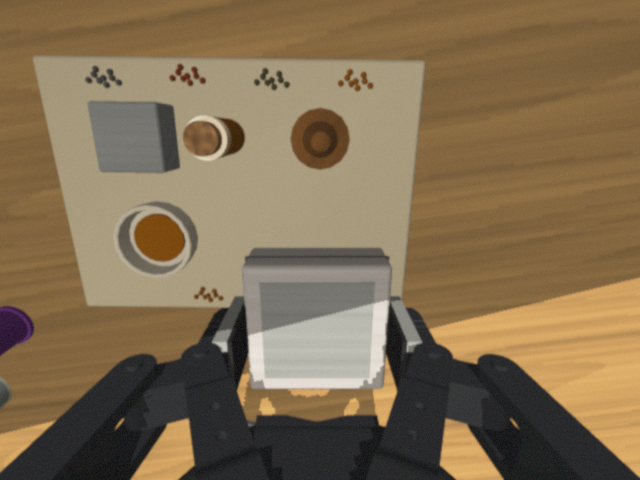

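Tin is square in the grip, centred at (317,322), and lined up with the cone (320,138). Dish (158,240) sits in front of the block. Lowering.

>>> {"api": "play_rows", "payload": {"increments": [{"grip": 5.5, "dp": [0, 0, 2.6], "twist": 0}, {"grip": 5.5, "dp": [0, 0, 2.6], "twist": 0}, {"grip": 5.5, "dp": [0, 0, 2.6], "twist": 0}, {"grip": 5.5, "dp": [0, 0, 2.6], "twist": 0}, {"grip": 5.5, "dp": [0, 0, 1], "twist": 0}]}}

```text
clock: 18.33
ee_pos: [0.5564, -0.0627, 0.0174]
tool_rot: [-0.0, 0.997, -0.074, -0.001]
ft_force: [-1.8, 0.1, -1.8]
gripper_width: 0.0585
grip_force: 65.1
```

>>> {"api": "play_rows", "payload": {"increments": [{"grip": 5.5, "dp": [0, 0, 0.2], "twist": 0}, {"grip": 5.5, "dp": [0, 0, 0.2], "twist": 0}, {"grip": 5.5, "dp": [0, 0, 0], "twist": 0}, {"grip": 5.5, "dp": [0, 0, 0], "twist": 0}]}}

```text
clock: 18.67
ee_pos: [0.558, -0.0621, 0.0171]
tool_rot: [0.0, 0.997, -0.074, 0.001]
ft_force: [0.1, 0.9, -1.3]
gripper_width: 0.0585
grip_force: 65.1
```

>>> {"api": "play_rows", "payload": {"increments": [{"grip": 5.5, "dp": [0, 0, 0.1], "twist": 0}, {"grip": 5.5, "dp": [0, 0, 0], "twist": 0}, {"grip": 5.5, "dp": [0, 0, 0], "twist": 0}]}}

```text
clock: 18.92
ee_pos: [0.5574, -0.0617, 0.0153]
tool_rot: [0.0, 0.997, -0.074, 0.0]
ft_force: [0.4, 0.4, -1.8]
gripper_width: 0.0586
grip_force: 65.1
```

>>> {"api": "play_rows", "payload": {"increments": [{"grip": 5.5, "dp": [0, 0, 0.15], "twist": 0}, {"grip": 5.5, "dp": [0, 0, 0], "twist": 0}, {"grip": 5.5, "dp": [0, 0, 0], "twist": 0}]}}

```text
clock: 19.17
ee_pos: [0.5574, -0.0617, 0.0139]
tool_rot: [0.0, 0.997, -0.074, 0.0]
ft_force: [-2.4, 1.1, 11.6]
gripper_width: 0.0586
grip_force: 66.6
```

>>> {"api": "play_rows", "payload": {"increments": [{"grip": 5.5, "dp": [0, 0, 0.1], "twist": 0}, {"grip": 5.5, "dp": [0, 0, 0], "twist": 0}, {"grip": 5.5, "dp": [0, 0, 0], "twist": 0}]}}

```text
clock: 19.42
ee_pos: [0.5574, -0.0617, 0.0138]
tool_rot: [0.0, 0.997, -0.074, 0.001]
ft_force: [-7.2, 1.7, 32.3]
gripper_width: 0.0584
grip_force: 68.9
```

>>> {"api": "play_rows", "payload": {"increments": [{"grip": 5.5, "dp": [0, 0, -0.15], "twist": 0}, {"grip": 6.2, "dp": [0, 0, 0], "twist": 0}, {"grip": 7, "dp": [0, 0, 0], "twist": 0}, {"grip": 8.4, "dp": [0, 0, 0], "twist": 0}, {"grip": 8.4, "dp": [0, 0, 0], "twist": 0}]}}

```text
clock: 19.83
ee_pos: [0.557, -0.0617, 0.0136]
tool_rot: [-0.0, 0.997, -0.074, -0.0]
ft_force: [-0.6, 0.3, 0.2]
gripper_width: 0.0839
grip_force: 0.0
```

>>> {"api": "play_rows", "payload": {"increments": [{"grip": 8.4, "dp": [0, 0, 0], "twist": 0}, {"grip": 8.4, "dp": [0, 0, -3], "twist": 0}, {"grip": 8.4, "dp": [0, 0, -4], "twist": 0}, {"grip": 8.4, "dp": [0, 0, -4], "twist": 0}, {"grip": 8.4, "dp": [0, 0, -3], "twist": 0}]}}

```text
clock: 20.25
ee_pos: [0.5574, -0.0618, 0.1565]
tool_rot: [0.0, 0.997, -0.074, 0.001]
ft_force: [1.4, -0.1, 0.9]
gripper_width: 0.0838
grip_force: 0.0
```

>>> {"api": "play_rows", "payload": {"increments": [{"grip": 8.4, "dp": [-0.23, -3.44, 0], "twist": 0}, {"grip": 8.4, "dp": [-0.23, -3.44, 0], "twist": 0}, {"grip": 8.4, "dp": [-0.23, -3.44, 0], "twist": 0}, {"grip": 8.4, "dp": [-0.23, -3.44, 0], "twist": 0}, {"grip": 8.4, "dp": [-0.23, -3.44, 0], "twist": 0}]}}

```text
clock: 20.67
ee_pos: [0.5708, 0.1117, 0.1538]
tool_rot: [0.0, 0.997, -0.074, -0.0]
ft_force: [0.2, -0.5, 0.7]
gripper_width: 0.0843
grip_force: 0.0
```

>>> {"api": "play_rows", "payload": {"increments": [{"grip": 8.4, "dp": [-0.23, -3.44, 0], "twist": 0}, {"grip": 8.4, "dp": [-0.23, -3.44, 0], "twist": 0}, {"grip": 8.4, "dp": [-0.23, -3.44, 0], "twist": 0}, {"grip": 8.4, "dp": [-0.23, -3.44, 0], "twist": 0}, {"grip": 8.4, "dp": [-0.23, -3.44, 0], "twist": 0}]}}

```text
clock: 21.08
ee_pos: [0.5847, 0.2837, 0.1536]
tool_rot: [0.0, 0.997, -0.074, -0.0]
ft_force: [0.6, -0.0, 0.5]
gripper_width: 0.0841
grip_force: 0.0
```

>>> {"api": "play_rows", "payload": {"increments": [{"grip": 8.4, "dp": [0, 0, 0], "twist": 0}, {"grip": 8.4, "dp": [0, 0, 0], "twist": 0}]}}

```text
clock: 21.25
ee_pos: [0.5846, 0.2837, 0.1533]
tool_rot: [0.0, 0.997, -0.072, -0.0]
ft_force: [-0.3, -0.1, -0.2]
gripper_width: 0.0837
grip_force: 0.0
```

```bash
python3 - <<'E'
from h import *
c=cam('wrist');cv2.imwrite('pics/w7.png',c['img'][:,:,::-1]);go(.586,.282,.003,81.5);print(proj(c,(.586,.282,.042)),ctrl.observe()['ee_pos'])
# tin on mat, top view (tin lid)
t=cam('top');hsv=cv2.cvtColor(t['img'],cv2.COLOR_RGB2HSV)
a=proj(t,(.5574,-.0617,.032));print('tin exp px',a)
cv2.imwrite('pics/t7.png',cv2.resize(t['img'][155:270,250:390,::-1],(700,575),interpolation=cv2.INTER_CUBIC))
E
```

```text
twist 0.1  dp [0.14, 0.00, 15.03] psi -8.4 j6 2.08
[316.00536251 234.92710371] [0.58458273 0.2822453  0.15334127]
tin exp px [342.24735105 223.7860495 ]
```

View pics/w7.png

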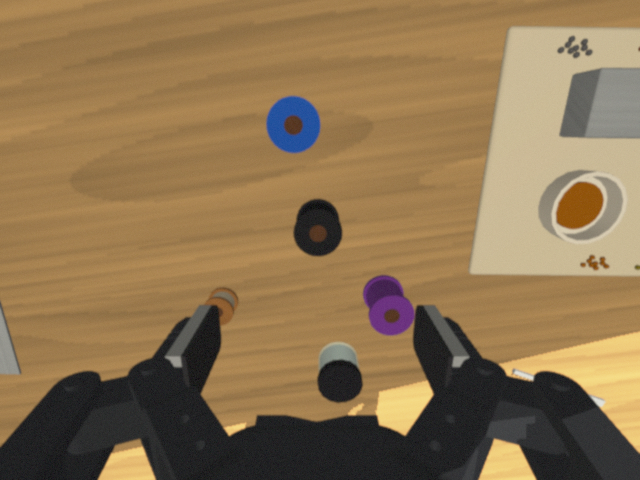

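View pics/t7.png

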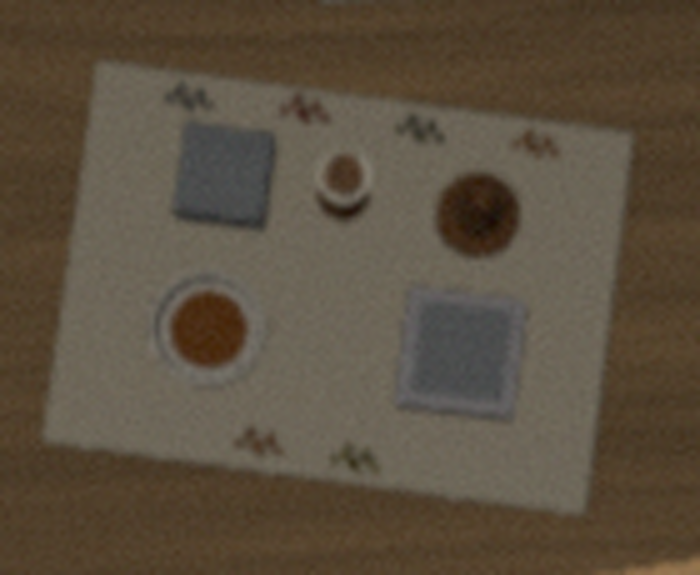

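The wrist view shows the black spool hub at (318,233), predicted (316,235), and the fingers clear of the bobbin (222,303) and purple spool (385,300). The top crop shows tin (460,352) square in front of the cone (478,214), dish (211,328) in front of the block (222,177), and vial (343,180) midway. Gripping the spool.

>>> {"api": "play_rows", "payload": {"increments": [{"grip": 6.5, "dp": [0.1, 0, 3.2], "twist": 0}, {"grip": 6.5, "dp": [0, 0, 3.2], "twist": 0}, {"grip": 6.5, "dp": [0, 0, 3.2], "twist": 0}, {"grip": 6.5, "dp": [0, 0, 3.2], "twist": 0}, {"grip": 6.5, "dp": [0, 0, 1.6], "twist": 0}]}}

```text
clock: 21.77
ee_pos: [0.5844, 0.2797, 0.0063]
tool_rot: [0.001, 0.997, -0.075, -0.002]
ft_force: [-0.0, -0.3, -0.7]
gripper_width: 0.0648
grip_force: 0.0
```

>>> {"api": "play_rows", "payload": {"increments": [{"grip": 6.5, "dp": [0, 0, 0.3], "twist": 0}, {"grip": 6, "dp": [0, 0, 0], "twist": 0}, {"grip": 5, "dp": [0, 0, 0], "twist": 0}, {"grip": 4, "dp": [0, 0, 0], "twist": 0}, {"grip": 3.3, "dp": [0, 0, 0], "twist": 0}]}}

```text
clock: 22.18
ee_pos: [0.5871, 0.282, 0.0087]
tool_rot: [-0.001, 0.997, -0.074, 0.001]
ft_force: [-1.7, -1.6, 8.1]
gripper_width: 0.0352
grip_force: 58.8
```

>>> {"api": "play_rows", "payload": {"increments": [{"grip": 3.3, "dp": [0, 0, 0], "twist": 0}, {"grip": 3.3, "dp": [0, 0, 0], "twist": 0}, {"grip": 3.3, "dp": [0, 0, 0], "twist": 0}]}}

```text
clock: 22.43
ee_pos: [0.5871, 0.282, 0.0087]
tool_rot: [-0.0, 0.997, -0.074, 0.001]
ft_force: [-0.1, -1.1, 8.5]
gripper_width: 0.035
grip_force: 58.8
```

>>> {"api": "play_rows", "payload": {"increments": [{"grip": 3.3, "dp": [0, 0, -1], "twist": 0}, {"grip": 3.3, "dp": [0, 0, -3], "twist": 0}, {"grip": 3.3, "dp": [0, 0, -3], "twist": 0}, {"grip": 3.3, "dp": [0, 0, -3], "twist": 0}, {"grip": 3.3, "dp": [0, 0, -3], "twist": 0}]}}

```text
clock: 22.85
ee_pos: [0.5859, 0.2818, 0.1397]
tool_rot: [-0.0, 0.997, -0.074, 0.001]
ft_force: [-0.3, 0.5, -0.7]
gripper_width: 0.0353
grip_force: 59.8
```

>>> {"api": "play_rows", "payload": {"increments": [{"grip": 3.3, "dp": [0.2, 3.45, 0], "twist": 0}, {"grip": 3.3, "dp": [0.2, 3.45, 0], "twist": 0}, {"grip": 3.3, "dp": [0.2, 3.45, 0], "twist": 0}, {"grip": 3.3, "dp": [0.2, 3.45, 0], "twist": 0}, {"grip": 3.3, "dp": [0.2, 3.45, 0], "twist": 0}]}}

```text
clock: 23.27
ee_pos: [0.5703, 0.1083, 0.1384]
tool_rot: [-0.0, 0.997, -0.074, 0.001]
ft_force: [0.4, -1.1, -1.2]
gripper_width: 0.035
grip_force: 59.8
```

>>> {"api": "play_rows", "payload": {"increments": [{"grip": 3.3, "dp": [0.2, 3.45, 0], "twist": 0}, {"grip": 3.3, "dp": [0.2, 3.45, 0], "twist": 0}, {"grip": 3.3, "dp": [0.2, 3.45, 0], "twist": 0}, {"grip": 3.3, "dp": [0.2, 3.45, 0], "twist": 0}, {"grip": 3.3, "dp": [0.2, 3.45, 0], "twist": 0}]}}

```text
clock: 23.68
ee_pos: [0.5548, -0.064, 0.1383]
tool_rot: [0.0, 0.997, -0.074, 0.001]
ft_force: [0.6, 0.5, -0.1]
gripper_width: 0.0353
grip_force: 59.8
```

>>> {"api": "play_rows", "payload": {"increments": [{"grip": 3.3, "dp": [0, 0, 0], "twist": 0}, {"grip": 3.3, "dp": [0, 0, 0], "twist": 0}, {"grip": 3.3, "dp": [0, 0, 0], "twist": 0}]}}

```text
clock: 23.93
ee_pos: [0.5551, -0.0623, 0.1377]
tool_rot: [-0.0, 0.997, -0.074, 0.001]
ft_force: [-0.5, 1.0, 0.3]
gripper_width: 0.035
grip_force: 59.9
```

```bash
python3 - <<'E'
from h import *
go(.556,-.062,.047,81.5);s=ctrl.observe();print(s['ee_pos'],s['gripper_width'])
E
```

```text
twist 0.0  dp [0.08, -0.05, 9.07] psi -8.5 j6 1.5
[ 0.55511373 -0.06233203  0.13774314] 0.03502767768753489
```

>>> {"api": "play_rows", "payload": {"increments": [{"grip": 3.3, "dp": [0.1, 0, 2.3], "twist": 0}, {"grip": 3.3, "dp": [0, 0, 2.3], "twist": 0}, {"grip": 3.3, "dp": [0, 0, 2.3], "twist": 0}, {"grip": 3.3, "dp": [0, 0, 1.9], "twist": 0}, {"grip": 3.3, "dp": [0, 0, 0.2], "twist": 0}]}}

```text
clock: 24.35
ee_pos: [0.5545, -0.0609, 0.0444]
tool_rot: [-0.0, 0.997, -0.073, -0.002]
ft_force: [-1.7, 1.0, -0.3]
gripper_width: 0.0356
grip_force: 59.9
```

>>> {"api": "play_rows", "payload": {"increments": [{"grip": 3.3, "dp": [0, 0, 0.2], "twist": 0}, {"grip": 3.3, "dp": [0, 0, 0.2], "twist": 0}, {"grip": 3.3, "dp": [0, 0, 0], "twist": 0}, {"grip": 3.3, "dp": [0, 0, 0], "twist": 0}]}}

```text
clock: 24.68
ee_pos: [0.5566, -0.0625, 0.0438]
tool_rot: [0.0, 0.997, -0.074, 0.001]
ft_force: [-0.1, 0.0, -0.7]
gripper_width: 0.0351
grip_force: 59.9
```

>>> {"api": "play_rows", "payload": {"increments": [{"grip": 3.3, "dp": [0, 0, 0.1], "twist": 0}, {"grip": 3.3, "dp": [0, 0, 0], "twist": 0}, {"grip": 3.3, "dp": [0, 0, 0], "twist": 0}]}}

```text
clock: 24.93
ee_pos: [0.5561, -0.0626, 0.0421]
tool_rot: [0.0, 0.997, -0.074, 0.0]
ft_force: [-0.1, -0.3, -0.6]
gripper_width: 0.035
grip_force: 59.9
```

>>> {"api": "play_rows", "payload": {"increments": [{"grip": 3.3, "dp": [0, 0, 0.15], "twist": 0}, {"grip": 3.3, "dp": [0, 0, 0], "twist": 0}, {"grip": 3.3, "dp": [0, 0, 0], "twist": 0}]}}

```text
clock: 25.18
ee_pos: [0.5562, -0.0626, 0.0407]
tool_rot: [0.0, 0.997, -0.074, 0.0]
ft_force: [-2.0, 0.5, 8.2]
gripper_width: 0.035
grip_force: 60.3
```

>>> {"api": "play_rows", "payload": {"increments": [{"grip": 3.3, "dp": [0, 0, 0.05], "twist": 0}, {"grip": 3.3, "dp": [0, 0, 0], "twist": 0}, {"grip": 3.3, "dp": [0, 0, 0], "twist": 0}]}}

```text
clock: 25.43
ee_pos: [0.5563, -0.0626, 0.0406]
tool_rot: [0.0, 0.997, -0.074, 0.001]
ft_force: [-3.3, 1.1, 17.1]
gripper_width: 0.0348
grip_force: 60.7
```

>>> {"api": "play_rows", "payload": {"increments": [{"grip": 3.3, "dp": [0, 0, -0.1], "twist": 0}, {"grip": 4, "dp": [0, 0, 0], "twist": 0}, {"grip": 5, "dp": [0, 0, 0], "twist": 0}, {"grip": 7, "dp": [0, 0, 0], "twist": 0}, {"grip": 7, "dp": [0, 0, 0], "twist": 0}]}}

```text
clock: 25.85
ee_pos: [0.5559, -0.0626, 0.0406]
tool_rot: [-0.0, 0.997, -0.074, -0.0]
ft_force: [0.6, 0.3, 0.2]
gripper_width: 0.07
grip_force: 0.0
```

>>> {"api": "play_rows", "payload": {"increments": [{"grip": 7, "dp": [0, 0, -2], "twist": 0}, {"grip": 7, "dp": [0, 0, -3], "twist": 0}, {"grip": 7, "dp": [0, 0, -4], "twist": 0}, {"grip": 7, "dp": [0, 0, -4], "twist": 0}, {"grip": 7, "dp": [0, 0, -2], "twist": 0}]}}

```text
clock: 26.27
ee_pos: [0.5571, -0.0628, 0.195]
tool_rot: [0.0, 0.997, -0.074, 0.002]
ft_force: [1.8, -0.6, 0.1]
gripper_width: 0.0696
grip_force: 0.0
```

>>> {"api": "play_rows", "payload": {"increments": [{"grip": 7, "dp": [-2, 3.4, 0], "twist": 0}, {"grip": 7, "dp": [-2, 3.4, 0], "twist": 0}, {"grip": 7, "dp": [-2, 3.4, 0], "twist": 0}, {"grip": 7, "dp": [-2, 3.4, 0], "twist": 0}, {"grip": 7, "dp": [0, 0, 0], "twist": 0}]}}

```text
clock: 26.68
ee_pos: [0.4531, -0.1891, 0.1907]
tool_rot: [0.0, 0.997, -0.076, -0.001]
ft_force: [0.0, 1.6, -0.1]
gripper_width: 0.0697
grip_force: 0.0
```

>>> {"api": "play_rows", "payload": {"increments": [{"grip": 7, "dp": [0, 3.4, 0], "twist": 0}, {"grip": 7, "dp": [0, 3.4, 0], "twist": 0}, {"grip": 7, "dp": [0, 3.4, 0], "twist": 0}, {"grip": 7, "dp": [0, 0, 0], "twist": 0}, {"grip": 7, "dp": [0, 0, 0], "twist": 0}]}}

```text
clock: 27.1
ee_pos: [0.4414, -0.2876, 0.1905]
tool_rot: [-0.0, 0.997, -0.075, -0.0]
ft_force: [-0.2, 0.2, 0.2]
gripper_width: 0.0702
grip_force: 0.0
```

```bash
python3 - <<'E'
from h import *
t=cam('top')['img'];s=cam('scene')['img']
o=np.vstack([cv2.resize(t[160:265,245:385],(400,300),interpolation=2),cv2.resize(s[215:350,225:405],(400,300),interpolation=2)])
cv2.imwrite('pics/end.png',o[:,:,::-1])
E
```

```text
(no output)
```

View pics/end.png

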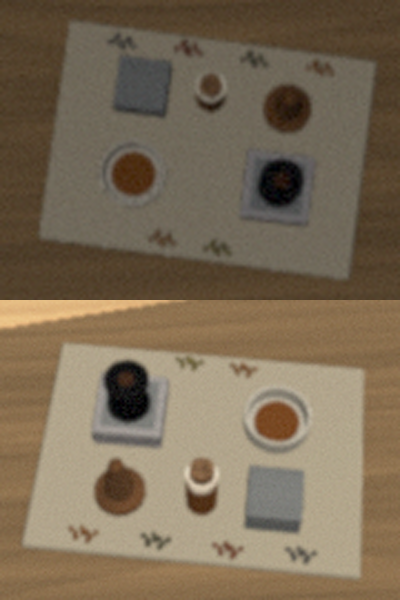

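The final view shows everything standing. Top half of the crop: block (143,85), dish (134,173), cone foot (288,108), tin (277,186), spool hub (283,181), cork (211,87). I'll check the margins numerically, then hand in.

```bash
python3 - <<'E'
from h import *
c=cam('top');k=2.857;P={n:ray(c,(245+u/k,160+v/k),z)[:2] for n,u,v,z in [('block',143,85,.038),('dish',133.5,173,.028),('tin',277,186,.032),('hub',283,181,.074),('cone',288,108,.013),('cork',211,87,.072)]}
a=np.radians(-8.5);R=np.array([[np.cos(a),np.sin(a)],[-np.sin(a),np.cos(a)]])
f=lambda p:(1000*R@p).round(1)
print('tin-cone',f(P['tin']-P['cone']),'dish-block',f(P['dish']-P['block']),'spool-tin',f(P['hub']-P['tin']),'vial-mid',f(P['cork']-(P['block']+P['cone'])/2),'cone-block',f(P['cone']-P['block']))
E
```

```text
tin-cone [-72.9   1.8] dish-block [-76.8  -1.2] spool-tin [-0.  -3.1] vial-mid [-0.5  4.7] cone-block [   0.3 -129.3]
```

All of it is well inside the tolerances.

```bash
python3 -c "
from rig import ctrl
print(ctrl.hand_in())"
```

```text
the job is handed in; nothing more can be done
None
```

The job is handed in at about 27 s: tin, dish, spool and vial all measured inside tolerance in the last top view, and the arm went nowhere near the jar or bobbin; the hand-in call returned no verdict.

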